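Damper in, air lever to the mark

ROBOT

A 6-joint arm with a two-finger parallel gripper is mounted at the origin on the work surface. World frame = base frame: x ahead of the robot, y to its left, z up, the work surface at z = 0. Lengths are in m, angles in rad, forces in N, time in s.
With the tool pointing down it reaches from about 0.35 to 0.775 m from the base axis. Payload 5.5 kg.
Tool frame: the origin (TCP) lies midway between the tips of the shut fingers; the grasp point (between the pads) lies 19 mm behind it; x points along the fingers, y is the direction in which the jaws open and shut, and the axes are right-handed (so a half turn about x gives the same grasp; the last joint's range is limited). The gripper opens to 85 mm and grips with 20 to 120 N. Pads are 22 mm wide; open, the fingers measure 114 mm over their backs; the gripper's body (76 mm by 85 mm) begins 54 mm behind the grasp point. The pads swing forward as they close: fully open they stand 13 mm farther back than shut.
Start: joints at [-1.338, 0.313, 0.046, 1.304, 0, 1.431], TCP at [0.209, -0.536, 0.231] pointing down, gripper open.
Joint ranges: [-2.76, 2.76], [-0.86, 1.69], [-1.03, 1.26], [-2.2, 2.34], [-1.47, 1.5], [-3.14, 3.14]. Speed limits (rad/s): [2.57, 2.57, 3.14, 3.14, 3.14, 3.14].

INTERFACE

Orientations are given as a unit quaternion [x, y, z, w].
In Python, from bench import get_obs, cams, workorder gives the robot as it stands. The module is installed in compiled form; this text tells all that it offers.
- The arm moves only by the tool apply_moves, never from a script. Its argument "commands" is a list of rows, each an object of numbers: "dx", "dy", "dz": the shift along the tool's x, y, z in cm; "twist": the turn about the tool's x in degrees. In form: [{"dx": .., "dy": .., "dz": .., "twist": ..}, ...]. A call has 1 to 20 rows; each row shifts and turns the commanded pose from where the row before left it, along the tool's axes as they then stand; what a row does not reach is not made up. A row lasts 1/8 s, in which the tool goes at most 62.5 mm and 10.7 degrees, less where a joint would pass 70% of its speed; a pose out of reach is approached as far as the arm can. A call with a gripper value outside its range is refused whole. "hand" is the finger opening in cm, from 0 to 8.54, set as the call begins (left out, the last holds). The fingers move at their own pace and stop on an object; the grip force is fixed at half the most. Time passes only in rows, so rows that do not move let the fingers close. It gives the time, the measured TCP pose, the force and the opening at its end, in the units of the state.
- get_obs(): the state, without advancing time (a new reading comes with each control period).
- cams.grab_frame(name): name is "scene" or "top"; returns a dict with "img" (384x512x3 uint8, red, green, blue), "depth" (384x512 float32, m along the optical axis (not along the pixel's ray), 0 where there is no reading), "fx", "fy", "cx", "cy" (pixels), "D" ([k1, k2, p1, p2, k3] as OpenCV has them; the pictures are not rectified), "rvec" (rotation vector, rad) and "tvec" (3), from world to camera coordinates, as OpenCV has them. Camera axes: x right, y down, z forward; pixel columns grow to the right and rows downward; lengths in m; the calibration is good to about 2 mm. A picture is of the moment at which its call begins.
- workorder.job_done(): hands the job in, once; it reports no verdict.
The state is a dict: "clock": time; "q": joint angles; "qvel": joint speeds; "joint_torque": joint torques, N m; "ee_pos": TCP position; "orientation": TCP orientation; "force": force on the tool from outside, world axes, zero at the start; "torque": the same for the moment, N m; "finger_gap": finger opening in m.
Only numpy, scipy, OpenCV 4.12 (cv2) and the standard library are available. Lean on these libraries where they do the work, as an engineer would, in place of code of your own. Each camera call takes 0.05 s, during which the arm holds its last target. There are 200 camera calls.

TASK

Get the small test kiln ready to fire: take the damper slab out of its blue rack and slide it, nose first, fully home into the slot of the flue box. Then swing the red air lever until it lies in line with the orange mark on the dial. Leave the pots, jars and tools standing about where they are.

Things in the scene. Friction and masses are not known exactly. Their poses are not given: they have to be found in the camera images.
- slab: Damper slab: terracotta-coloured blade 160 long x 50 wide x 14 mm thick, 0.26 kg, lying flat, with an upright steel handle tab (26 long x 14 wide, top 50 mm above the slab's underside) centred 22 mm from its tail. Origin: centre of the underside; x to the nose, tab at x = -58 mm. At the start it lies in the rack, tab under the roof, about 105 mm of blade sticking out.
- slab_handle (a point): Point inside the slab's steel tab, 38 mm above the slab's underside (24 mm above the blade's top, 12 mm below the tab's top); axes as the slab's. The tab is 14 mm wide across y.
- slab_nose (a point): Middle of the lower edge of the slab's nose end; axes as the slab's.
- rack: Blue rack, fixed. Origin on the table under the front edge of its roof; x points out of the open front. Inside 62 wide, 67 deep, 56 mm high, floor at 20 mm, roof top 81 mm above the table; a rail 36 mm wide, 20 mm high carries the blade out to x = +110 mm, so fingers can reach down both sides of the blade. Draw the slab out along +x (about 60 mm) before lifting.
- flue: Dark steel flue box with the slot, fixed, its top 48 mm above the table. Origin on the table under the middle of the slot's mouth, x into the slot. A capped pipe stub (radius 34 mm, top 91 mm above the table) stands on it at x = +100 mm. In front of the mouth an aluminium rail, 36 mm wide, level with the slot's floor, runs out to x = -155 mm: the slab can be laid on it.
- slot_mouth (a point): Middle of the lower edge of the slot's mouth, 20 mm above the table; x points into the slot, z up. The slot is 53 mm wide and 19 mm high; yellow flared cheeks at the mouth, about 65 mm apart at x = 0, narrow to 53 mm by x = 14 mm.
- slot_end (a point): Middle of the lower edge of the slot's closed end, 112 mm in from the mouth, axes as slot_mouth. With the slab fully home its nose is here, and 48 mm of tail with the tab stays outside.
- dial: Grey block with a round white dial plate (radius 125 mm, top 36 mm above the table), fixed. Origin on the table under the lever's pivot axis, which is upright.
- air_lever (a joint): Angle of the red air lever in rad, 0 to 2.4, growing counter-clockwise seen from above; it stays where it is left.
- lever_knob (a point): The lever's black upright knob, 19 mm diameter, from 50 to 94 mm above the table, 90 mm from the pivot; the point lies on the knob's axis 80 mm above the table. x points from the pivot outward along the lever.
- mark: Orange stripe on the dial plate, 10 mm wide, from 62 to 124 mm out from the pivot; origin on the pivot axis at the dial's top, x points outward along the stripe. The lever is on the mark when its x has the same direction.
- bowl: Pale bowl, 110 mm wide, 55 mm high; origin under its centre. Leave alone.
- mug: Blue mug, 80 mm wide, 90 mm high; origin under its centre. Leave alone.
- jar: Amber jar, 60 mm wide, 75 mm high; origin under its centre. Leave alone.
- bottle: White bottle, 64 mm wide, 170 mm high; origin under its centre. Leave alone.
- can: Tin, 80 mm wide, 110 mm high; origin under its centre. Leave alone.
- rib: Flat wooden throwing rib, 110 x 50 x 8 mm; origin under its centre. Leave alone.
- brush: Glaze brush, 170 mm long, lying flat. Leave alone.
Mind the look-alikes: they are no part of the job. Of the things like the slab, leave any that is yellow; of the rest the smaller one is meant.

How it is judged:
By the outcome, as a careful person would: the job done as asked, in the order asked, and still so for the second after the job is handed in, with the robot touching nothing.
It also fails if it takes over 72 s, if anything falls off the work surface, if the arm or the gripper's body presses on something with over 40 N, if the wrist force passes 120 N, or if a joint passes its speed limit or range.

## Working session

There is one attempt and no reset: what is moved stays moved. The work goes in short steps, Python scripts to look and compute and a tool call to move; the robot and the scene stay as the last step left them, time stands still between calls to the robot, and variables do not carry over. Pictures are saved under pics/ and viewed, and the job is handed in when it is done.

Besides the shell and the picture viewer there is one more tool, called after ">>>" in YAML: its name, and indented under it one key for each argument. apply_moves: Moves the arm, as the interface text tells. Its arguments: {"type":"object","properties":{"commands":{"type":"array"},"hand":{"type":"number"}},"required":["commands"]}

```bash
mkdir -p pics; cat > h.py <<'E'
import numpy as np, cv2
from bench import get_obs, cams
from scipy.spatial.transform import Rotation as R
def grab(n,save=None):
    f=cams.grab_frame(n)
    f['K']=np.array([[f['fx'],0,f['cx']],[0,f['fy'],f['cy']],[0,0,1]]);f['D']=np.array(f['D'],float)
    f['Rm']=cv2.Rodrigues(np.array(f['rvec'],float))[0];f['t']=np.array(f['tvec'],float).ravel()
    if save: cv2.imwrite('pics/'+save,f['img'][:,:,::-1])
    return f
def onplane(f,px,z):
    p=cv2.undistortPoints(np.array(px,float).reshape(-1,1,2),f['K'],f['D']).reshape(-1,2)
    d=np.c_[p,np.ones(len(p))]@f['Rm']; c=-f['Rm'].T@f['t']
    return c+d*((z-c[2])/d[:,2])[:,None]
def proj(f,P): return cv2.projectPoints(np.array(P,float).reshape(-1,1,3),np.array(f['rvec'],float),f['t'],f['K'],f['D'])[0].reshape(-1,2)
def cloud(f):
    h,w=f['depth'].shape; u,v=np.meshgrid(np.arange(w),np.arange(h))
    p=cv2.undistortPoints(np.stack([u,v],-1).astype(float).reshape(-1,1,2),f['K'],f['D']).reshape(-1,2)
    X=(np.c_[p,np.ones(len(p))]*f['depth'].reshape(-1,1)-f['t'])@f['Rm']
    return X.reshape(h,w,3)
E
python3 - <<'E'
from h import *
for n in('scene','top'):
    f=grab(n,n+'0.png'); print(n,-f['Rm'].T@f['t'],f['fx'])
    cv2.imwrite(f'pics/{n}0b.png',cv2.resize(f['img'][:,:,::-1],(800,600),interpolation=cv2.INTER_CUBIC)); 
print(get_obs())
E
```

```text
scene [1.09129597 0.96126246 1.37002177] 480.18507659960113
top [0.29268185 0.01854046 1.63076739] 409.11904233714154
{'clock': 0.1, 'q': array([-1.33758903e+00,  3.13926633e-01,  4.51117373e-02,  1.30363678e+00,
        3.27799068e-05,  1.43115971e+00]), 'qvel': array([-0.00172376, -0.00052319,  0.00347075,  0.00038654,  0.00134112,
       -0.00063892]), 'joint_torque': array([ 2.79649605e-03, -4.81724060e+01,  2.99245477e+01,  1.27486687e-02,
       -1.31323741e-04,  6.64520854e-06]), 'ee_pos': array([ 0.20932587, -0.53505001,  0.23050514]), 'orientation': array([-0.6948392 , -0.13164313,  0.69487079, -0.13047282]), 'force': array([ 0.37652885,  0.85656539, -0.05494969]), 'torque': array([0.00635937, 0.02092645, 0.01039522]), 'finger_gap': 0.08547385437600792}
```

View pics/top0b.png

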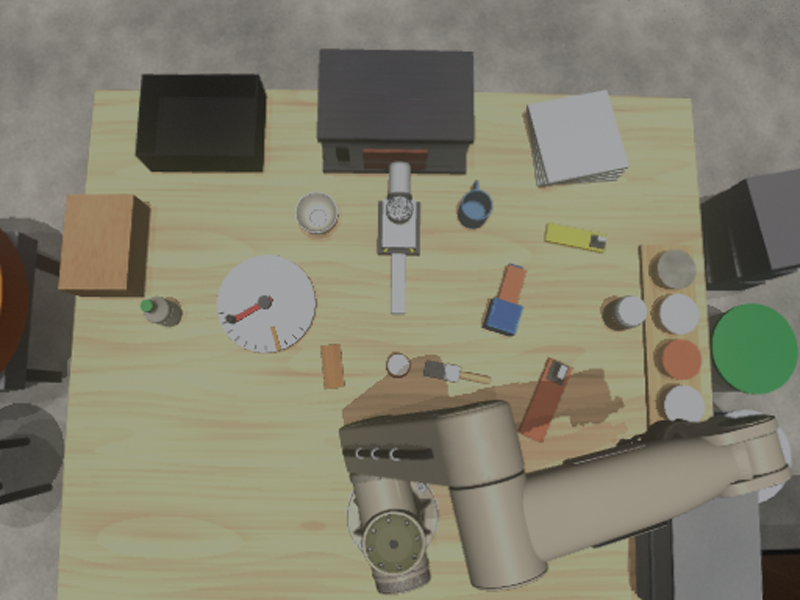

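View pics/scene0b.png

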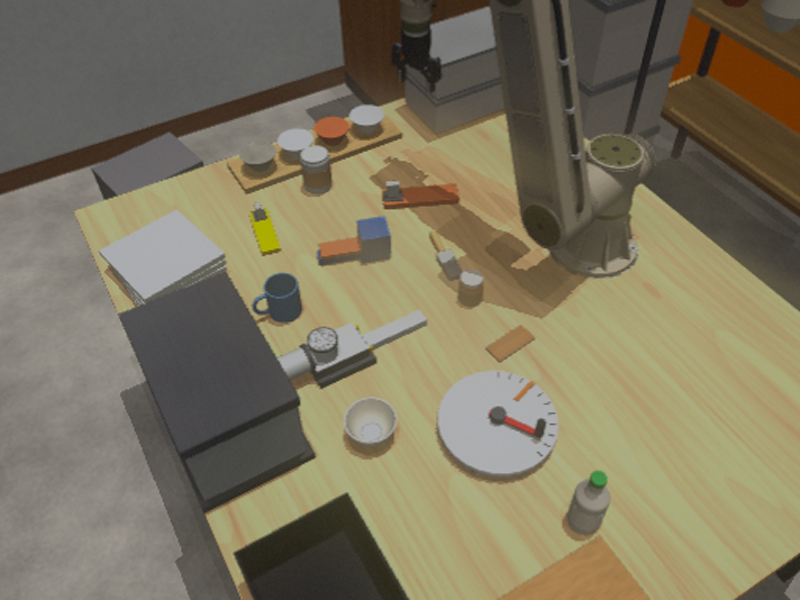

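Candidates for the slab (in the 800x600 top view): the terracotta blade in the blue rack (512,285), the larger red blade lying loose (545,400), and the yellow one (575,237). By the description it is the one in the rack. I'll measure it and check a close crop.

```bash
cat > m.py <<'E'
from h import *
def comp(mask,near):
    n,l,s,c=cv2.connectedComponentsWithStats(mask.astype(np.uint8)); 
    i=min((i for i in range(1,n) if s[i,4]>15),key=lambda i:np.hypot(*(c[i]-near)))
    return l==i
def rect(f,mask,z):
    cs=max(cv2.findContours(mask.astype(np.uint8),cv2.RETR_EXTERNAL,cv2.CHAIN_APPROX_NONE)[0],key=len)
    P=onplane(f,cs.reshape(-1,2),z)[:,:2].astype(np.float32)
    (c,(w,h),_)=r=cv2.minAreaRect(P); b=cv2.boxPoints(r)
    e=b[1]-b[0],b[2]-b[1]; L=max(e,key=lambda v:np.hypot(*v))
    return np.round(c,4),np.round([max(w,h),min(w,h)],4),round(float(np.degrees(np.arctan2(L[1],L[0]))),1),np.round(b,4).tolist()
E
python3 - <<'E'
from m import *
f=grab('top'); hsv=cv2.cvtColor(f['img'],cv2.COLOR_RGB2HSV); H,S,V=[hsv[...,i].astype(int) for i in range(3)]
s=.64
big=lambda x0,x1,y0,y1,k:cv2.resize(f['img'][y0:y1,x0:x1,::-1],None,fx=k,fy=k,interpolation=cv2.INTER_CUBIC)
a=big(295,350,160,225,7); b=big(235,280,95,205,4); b=cv2.resize(b,(int(b.shape[1]*a.shape[0]/b.shape[0]),a.shape[0])); c=big(135,207,160,228,3); c=cv2.resize(c,(220,a.shape[0]))
cv2.imwrite('pics/crop1.png',np.hstack([a,b,c]))
for n,m,near,z in [('blade',(H<12)&(S>110)&(V>90),(327,180),.034),('roof',(H>100)&(H<130)&(S>110),(323,203),.081),('bigred',(H<12)&(S>110),(350,260),.014),
  ('mark',(H>8)&(H<20)&(S>130),(177,216),.036),('lever',((H<6)|(H>174))&(S>150),(160,200),.045),
  ('dial',(S<45)&(V>120),(172,195),.036),('rail',(S<45)&(V>120),(255,180),.020),('knob',(V<75)&(S<90),(148,205),.094),('hub',(V<75)&(S<90),(170,192),.055)]:
    mm=comp(m,np.array(near)); print(n,mm.sum(),np.argwhere(mm).mean(0)[::-1].round(1),*rect(f,mm,z))
C=cloud(f)
for p in [(512,280),(505,318),(398,290),(399,228),(232,319),(264,300),(400,205),(398,250),(398,240)]:
    u,v=int(p[0]*s),int(p[1]*s); print(p,C[v,u].round(4),f['img'][v,u],hsv[v,u])
E
```

```text
blade 248 [327.3 181.5] [ 0.5753 -0.3032] [0.0878 0.046 ] -18.3 [[0.5264000296592712, -0.31119999289512634], [0.6097999811172485, -0.33889999985694885], [0.6241999864578247, -0.295199990272522], [0.5408999919891357, -0.26759999990463257]]
roof 102 [324.6 204.4] [ 0.4787 -0.2797] [0.055  0.0471] -21.6 [[0.44449999928474426, -0.2915000021457672], [0.49559998512268066, -0.3116999864578247], [0.5130000114440918, -0.2678999900817871], [0.4618000090122223, -0.2476000040769577]]
bigred 667 [346.9 259.9] [ 0.2832 -0.3868] [0.2032 0.0638] -24.2 [[0.17749999463558197, -0.3741999864578247], [0.3628000020980835, -0.45750001072883606], [0.3889999985694885, -0.3993000090122223], [0.20360000431537628, -0.3160000145435333]]
mark 17 [339.9 263.1] [ 0.2542 -0.3468] [0.0375 0.0127] -21.9 [[0.2345000058412552, -0.3456999957561493], [0.26919999718666077, -0.3596999943256378], [0.27399998903274536, -0.34790000319480896], [0.23919999599456787, -0.33390000462532043]]Traceback (most recent call last):
  File "<stdin>", line 10, in <module>
  File "m.py", line 4, in comp
    i=min((i for i in range(1,n) if s[i,4]>15),key=lambda i:np.hypot(*(c[i]-near)))
ValueError: min() iterable argument is empty
```

View pics/crop1.png

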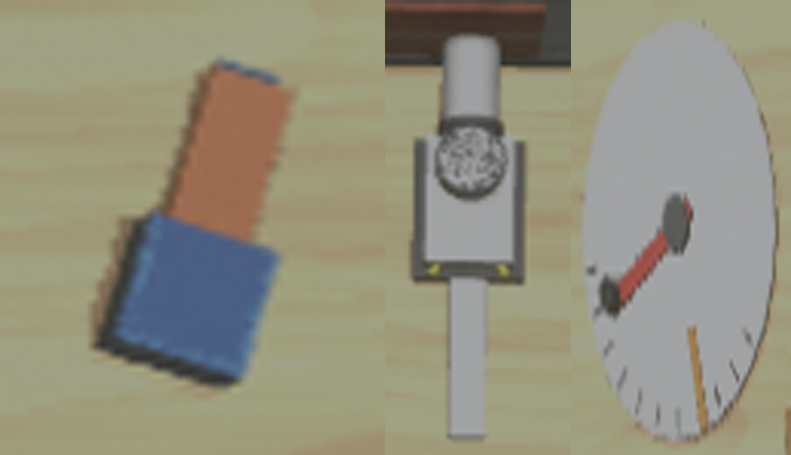

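The crop shows the terracotta blade (nose at upper right) sticking out of the blue rack, so the choice is right. It also shows the flue rail running straight down from the yellow cheeks, and the lever at lower left with the orange mark at the bottom. Next: flue, dial and mark.

```bash
python3 - <<'E'
from m import *
f=grab('top'); hsv=cv2.cvtColor(f['img'],cv2.COLOR_RGB2HSV); H,S,V=[hsv[...,i].astype(int) for i in range(3)]
s=.64
white=(S<40)&(V>120)
for n,m,near,z in [('dial',white,(172,195),.036),('rail',white,(255,180),.020)]:
    try: mm=comp(m,np.array(near)); print(n,mm.sum(),np.argwhere(mm).mean(0)[::-1].round(1),*rect(f,mm,z))
    except Exception as e: print(n,e)
def roi(m,x0,x1,y0,y1):
    r=np.zeros_like(m);r[y0:y1,x0:x1]=m[y0:y1,x0:x1];return r
for n,m,z in [('mark',roi((H<25)&(S>110),168,186,206,228),.036),('lever',roi(((H<8)|(H>172))&(S>100),140,185,185,210),.045),
   ('knob',roi((V<95),140,156,196,212),.094),('hub',roi((V<110),162,178,184,200),.05),('yellow',roi((H>22)&(H<35)&(S>120),240,272,150,165),.03),
   ('redrail',roi(white,247,263,163,203),.020)]:
    print(n,m.sum(), end=' ')
    if m.sum()>3: print(np.argwhere(m).mean(0)[::-1].round(1),onplane(f,np.argwhere(m).mean(0)[::-1],z).round(4),*rect(f,m,z))
mk=roi((H<25)&(S>110),168,186,206,228);P=onplane(f,np.argwhere(mk)[:,::-1],.036)[:,:2];print('markfit',cv2.fitLine(P.astype(np.float32),cv2.DIST_L2,0,.01,.01).ravel())
# flue rail edges per row
C=cloud(f)
for v in range(165,202,5):
    row=[u for u in range(240,272) if .010<C[v,u,2]<.03 and white[v,u]]
    if row:
        P=onplane(f,[[row[0]-.5,v],[row[-1]+.5,v]],.02);print(v,row[0],row[-1],P[:,:2].mean(0).round(4),round(P[0,1]-P[1,1],4))
for p in [(399,228),(399,205),(399,246),(264,300),(232,319),(285,270),(512,280),(505,318)]:
    u,v=int(p[0]*s),int(p[1]*s); print(p,C[v,u].round(4),hsv[v,u])
E
```

```text
dial 2909 [169.9 193.3] [0.5209 0.3215] [0.249  0.2483] 69.0 [[0.36039999127388, 0.24959999322891235], [0.5922999978065491, 0.1607999950647354], [0.6814000010490417, 0.39329999685287476], [0.4494999945163727, 0.4821000099182129]]
rail 384 [254.5 181.1] [ 0.5773 -0.0129] [0.1543 0.0362] 0.4 [[0.5, 0.004699999932199717], [0.5002999901771545, -0.031599998474121094], [0.6546000242233276, -0.030400000512599945], [0.6542999744415283, 0.005799999926239252]]
mark 31 [176.2 216.4] [[0.4311 0.2925 0.036 ]] [0.432 0.293] [0.0585 0.0075] 17.7 [[0.40299999713897705, 0.28769999742507935], [0.40529999136924744, 0.28060001134872437], [0.460999995470047, 0.29840001463890076], [0.4587000012397766, 0.30550000071525574]]
lever 55 [158.3 199.2] [[0.4968 0.3631 0.045 ]] [0.4955 0.3653] [0.0624 0.0124] -59.1 [[0.4742000102996826, 0.3889000117778778], [0.5062000155448914, 0.3352999985218048], [0.5167999863624573, 0.3416999876499176], [0.48489999771118164, 0.3952000141143799]]
knob 30 [147.5 203.8] [[0.4724 0.3927 0.094 ]] [0.4707 0.3904] [0.0292 0.0151] 64.3 [[0.4575999975204468, 0.3804999887943268], [0.471
[... 682 characters left out ...]
 0.29253477]
165 251 259 [ 0.6421 -0.0144] 0.0362
170 251 259 [ 0.6216 -0.0145] 0.0361
175 251 259 [ 0.6012 -0.0146] 0.0361
180 251 259 [ 0.5808 -0.0147] 0.036
185 251 259 [ 0.5605 -0.0148] 0.0359
190 251 259 [ 0.5404 -0.015 ] 0.0359
195 250 259 [ 0.5202 -0.0131] 0.0398
200 251 258 [ 0.5002 -0.0132] 0.0318
(399, 228) [ 0.7166 -0.0133  0.0513] [100   5 163]
(399, 205) [ 0.7602 -0.012   0.0974] [ 15   5 109]
(399, 246) [ 0.6681 -0.0136  0.0494] [110   5 163]
(264, 300) [0.5234 0.3233 0.0596] [10  8 92]
(232, 319) [0.471  0.3891 0.1008] [30 30 69]
(285, 270) [0.608  0.2757 0.0336] [110   5 164]
(512, 280) [ 0.5858 -0.3023  0.0309] [ 11 122 155]
(505, 318) [ 0.4823 -0.2739  0.0861] [109 112 132]
```

```bash
cat > mv.py <<'E'
from h import *
import sys
def plan(p,yaw,quiet=False):
    """shift (cm, tool axes) now, then twist (deg) so that jaw axis is perpendicular to heading yaw (deg)"""
    o=get_obs(); M=R.from_quat(o['orientation']).as_matrix(); d=M.T@(np.array(p)-o['ee_pos'])*100
    y=M[:,1]; tgt=np.radians(yaw+90); a=np.degrees(tgt-np.arctan2(y[1],y[0])); a=(a+90)%180-90
    print('shift',d.round(2),'twist',round(-a*-np.sign(M[2,0]) if 0 else a*np.sign(M[2,0]),2),'toolz heading',np.degrees(np.arctan2(M[1,2],M[0,2])).round(1),'q6',o['q'][5].round(3),'f',o['force'].round(1),'t',round(o['clock'],2),'gap',o['finger_gap'].round(4),'ee',o['ee_pos'].round(4),'tilt',M[:,0].round(3))
E
python3 - <<'E'
from m import *; from mv import plan
f=grab('top'); hsv=cv2.cvtColor(f['img'],cv2.COLOR_RGB2HSV); H,S,V=[hsv[...,i].astype(int) for i in range(3)]
bl=comp((H<14)&(S>90)&(V>80),np.array((327,181)));rf=comp((H>95)&(H<130)&(S>80)&(V>100),np.array((323,203)))
mid=[]
for v in range(174,186):
    u=np.flatnonzero(bl[v]); 
    mid.append(onplane(f,[[u[0]-.5,v],[u[-1]+.5,v]],.034)[:,:2])
mid=np.array(mid); 
for k in(0,1):
    q=cv2.fitLine(mid[:,k].astype(np.float32),cv2.DIST_L2,0,.01,.01).ravel();print(q,np.degrees(np.arctan(q[1]/q[0])))
print(rect(f,rf,.081),rf.sum(),rect(f,bl,.034))
y=np.radians(-19); c=np.array([.617,-.317])-.060*np.array([np.cos(y),np.sin(y)]); print(c)
plan([*c,.20],-19)
E
```

```text
[ 0.952834   -0.303492    0.58296    -0.27953058] -17.667461
[ 0.95524806 -0.295806    0.5834839  -0.33047485] -17.205873
(array([ 0.488 , -0.2734]), array([0.0709, 0.0702]), 71.9, [[0.44359999895095825, -0.296099990606308], [0.5103999972343445, -0.3179999887943268], [0.5324000120162964, -0.25060001015663147], [0.4657000005245209, -0.2287999987602234]]) 335 (array([ 0.5755, -0.3031]), array([0.0905, 0.0491]), -17.5, [[0.5249999761581421, -0.31290000677108765], [0.6111999750137329, -0.3400999903678894], [0.6259999871253967, -0.29330000281333923], [0.5396999716758728, -0.2660999894142151]])
[ 0.56026889 -0.29746591]Traceback (most recent call last):
  File "<stdin>", line 13, in <module>
  File "mv.py", line 7, in plan
    print('shift',d.round(2),'twist',round(-a*-np.sign(M[2,0]) if 0 else a*np.sign(M[2,0]),2),'toolz heading',np.degrees(np.arctan2(M[1,2],M[0,2])).round(1),'q6',o['q'][5].round(3),'f',o['force'].round(1),'t',round(o['clock'],2),'gap',o['finger_gap'].round(4),'ee',o['ee_pos'].round(4),'tilt',M[:,0].round(3))
                                                                                                                                                                                                                                           ^^^^^^^^^^^^^^^^^^^^^
AttributeError: 'float' object has no attribute 'round'
```

```bash
cat > mv.py <<'E'
from h import *
def plan(p,yaw):
    """shift (cm, tool axes as they are now) and twist (deg, tool x) so that the jaw axis is square to heading yaw (deg)"""
    o=get_obs(); M=R.from_quat(o['orientation']).as_matrix(); d=M.T@(np.array(p)-o['ee_pos'])*100
    a=yaw+90-np.degrees(np.arctan2(M[1,1],M[0,1])); a=(a+90)%180-90
    print('shift',d.round(2),'twist',(a*np.sign(M[2,0])).round(2),'| q',np.round(o['q'],2),'f',np.round(o['force'],1),'t',round(float(o['clock']),2),'gap',round(float(o['finger_gap']),4),'ee',np.round(o['ee_pos'],4))
    print('axes',M.T.round(3).tolist())
E
python3 -c "
from mv import *
plan([.5615,-.298,.20],-18)"
```

```text
shift [  3.1   -9.27 -41.44] twist 39.36 | q [-1.34  0.31  0.05  1.3  -0.    1.43] f [ 0.2 -0.1 -0.3] t 0.25 gap 0.0856 ee [ 0.2094 -0.5353  0.2309]
axes [[-0.0, 0.001, -1.0], [0.364, -0.931, -0.001], [-0.931, -0.364, -0.0]]
```

>>> apply_moves:
  commands:
    - {"dz":-4.14,"dy":-0.93,"dx":0.3}
    - {"dz":-4.14,"dy":-0.93,"dx":0.3}
    - {"dz":-4.14,"dy":-0.93,"dx":0.3}
    - {"dz":-4.14,"dy":-0.93,"dx":0.3}
    - {"dz":-4.14,"dy":-0.93,"dx":0.3}
    - {"dz":-4.14,"dy":-0.93,"dx":0.3}
    - {"dz":-4.14,"dy":-0.93,"dx":0.3}
    - {"dz":-4.14,"dy":-0.93,"dx":0.3}
    - {"dz":-4.14,"dy":-0.93,"dx":0.3}
    - {"dz":-4.14,"dy":-0.93,"dx":0.3}
    - {"twist":9.8}
    - {"twist":9.8}
    - {"twist":9.8}
    - {"twist":9.9}
    - {}
  hand: 8.5

```text
validation failed for argument at $.co...
```

```bash
python3 -c "
from mv import *
plan([.5615,-.298,.012],-18)
f=grab('scene'); cv2.imwrite('pics/a1.png',cv2.resize(f['img'][90:210,150:330,::-1],(780,520),interpolation=cv2.INTER_CUBIC))"
```

```text
shift [ 21.9   -9.26 -41.44] twist 39.36 | q [-1.34  0.31  0.05  1.3  -0.    1.43] f [ 0.2 -0.1 -0.3] t 0.25 gap 0.0856 ee [ 0.2094 -0.5353  0.2309]
axes [[-0.0, 0.001, -1.0], [0.364, -0.931, -0.001], [-0.931, -0.364, -0.0]]
```

View pics/a1.png

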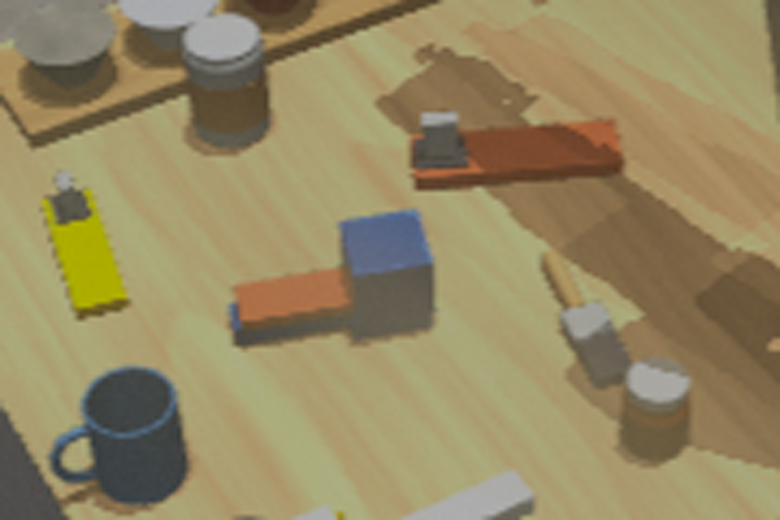

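The picture shows the arm hasn't moved: the call was refused. The form probably wants all four keys in every row.

>>> apply_moves:
  commands:
    - {"dx":0.3,"dy":-0.93,"dz":-4.14,"twist":0}
    - {"dx":0.3,"dy":-0.93,"dz":-4.14,"twist":0}
    - {"dx":0.3,"dy":-0.93,"dz":-4.14,"twist":0}
    - {"dx":0.3,"dy":-0.93,"dz":-4.14,"twist":0}
    - {"dx":0.3,"dy":-0.93,"dz":-4.14,"twist":0}
    - {"dx":0.3,"dy":-0.93,"dz":-4.14,"twist":0}
    - {"dx":0.3,"dy":-0.93,"dz":-4.14,"twist":0}
    - {"dx":0.3,"dy":-0.93,"dz":-4.14,"twist":0}
    - {"dx":0.3,"dy":-0.93,"dz":-4.14,"twist":0}
    - {"dx":0.3,"dy":-0.93,"dz":-4.14,"twist":0}
    - {"dx":0,"dy":0,"dz":0,"twist":9.8}
    - {"dx":0,"dy":0,"dz":0,"twist":9.8}
    - {"dx":0,"dy":0,"dz":0,"twist":9.8}
    - {"dx":0,"dy":0,"dz":0,"twist":9.9}
    - {"dx":0,"dy":0,"dz":0,"twist":0}
  hand: 8.5

```text
clock: 2.17
ee_pos: [0.5611, -0.2981, 0.2012]
orientation: [-0.699, 0.11, 0.699, 0.11]
force: [0.5, -0.2, -0.4]
finger_gap: 0.0849
```

```bash
python3 -c "
from mv import *
plan([.5615,-.298,.012],-18)
f=grab('scene'); cv2.imwrite('pics/a2.png',cv2.resize(f['img'][60:210,150:330,::-1],(720,600),interpolation=cv2.INTER_CUBIC))"
```

```text
shift [18.92 -0.02 -0.04] twist 0.17 | q [-0.61  0.44  0.16  1.29 -0.    2.84] f [ 0.5 -0.2 -0.4] t 2.17 gap 0.0849 ee [ 0.5611 -0.2981  0.2012]
axes [[-0.0, -0.0, -1.0], [-0.306, -0.952, 0.0], [-0.952, 0.306, 0.0]]
```

View pics/a2.png

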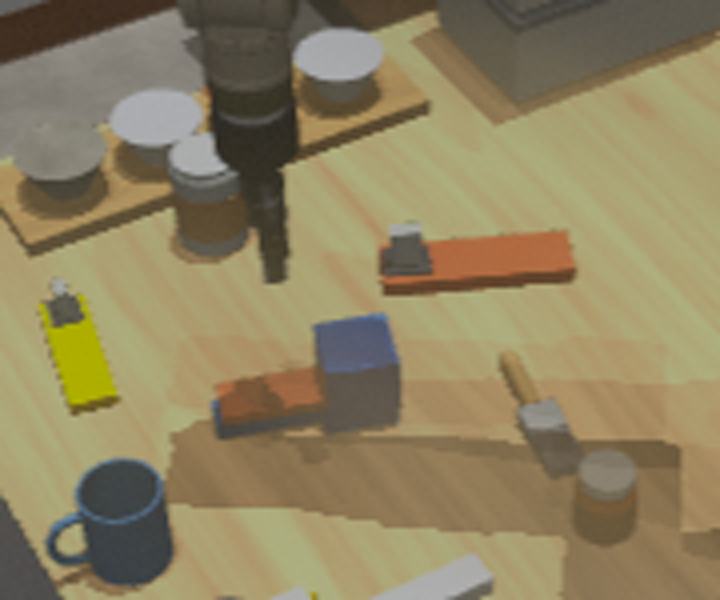

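Gripper is above the blade in the picture, with its jaws across it. The last joint would end near its limit at the flue, so I'll take the half turn now and then go down.

>>> apply_moves:
  commands:
    - {"dx":0,"dy":0,"dz":0,"twist":-10.6}
    - {"dx":0,"dy":0,"dz":0,"twist":-10.6}
    - {"dx":0,"dy":0,"dz":0,"twist":-10.6}
    - {"dx":0,"dy":0,"dz":0,"twist":-10.6}
    - {"dx":0,"dy":0,"dz":0,"twist":-10.6}
    - {"dx":0,"dy":0,"dz":0,"twist":-10.6}
    - {"dx":0,"dy":0,"dz":0,"twist":-10.6}
    - {"dx":0,"dy":0,"dz":0,"twist":-10.6}
    - {"dx":0,"dy":0,"dz":0,"twist":-10.6}
    - {"dx":0,"dy":0,"dz":0,"twist":-10.6}
    - {"dx":0,"dy":0,"dz":0,"twist":-10.6}
    - {"dx":0,"dy":0,"dz":0,"twist":-10.6}
    - {"dx":0,"dy":0,"dz":0,"twist":-10.6}
    - {"dx":0,"dy":0,"dz":0,"twist":-10.6}
    - {"dx":0,"dy":0,"dz":0,"twist":-10.6}
    - {"dx":0,"dy":0,"dz":0,"twist":-10.6}
    - {"dx":0,"dy":0,"dz":0,"twist":-10.4}
    - {"dx":0,"dy":0,"dz":0,"twist":0}

```text
clock: 4.47
ee_pos: [0.5611, -0.2982, 0.2013]
orientation: [0.11, 0.698, -0.11, 0.698]
force: [0.2, -0.4, -0.2]
finger_gap: 0.0853
```

>>> apply_moves:
  commands:
    - {"dx":4.5,"dy":0,"dz":0,"twist":0}
    - {"dx":4.5,"dy":0,"dz":0,"twist":0}
    - {"dx":4,"dy":0,"dz":0,"twist":0}
    - {"dx":2,"dy":0,"dz":0,"twist":0}
    - {"dx":1.5,"dy":0,"dz":0,"twist":0}
    - {"dx":1,"dy":0,"dz":0,"twist":0}
    - {"dx":0.7,"dy":0,"dz":0,"twist":0}
    - {"dx":0.6,"dy":0,"dz":0,"twist":0}
    - {"dx":0,"dy":0,"dz":0,"twist":0}

```text
clock: 5.6
ee_pos: [0.5611, -0.2981, 0.0133]
orientation: [0.11, 0.698, -0.11, 0.698]
force: [-0.1, 0.4, -0.8]
finger_gap: 0.0848
```

```bash
python3 -c "
from mv import *
plan([.5615,-.298,.012],-18)
f=grab('scene'); cv2.imwrite('pics/a3.png',cv2.resize(f['img'][90:210,180:320,::-1],(700,600),interpolation=cv2.INTER_CUBIC))"
```

```text
shift [0.13 0.03 0.03] twist 0.05 | q [-0.61  0.57 -0.12  0.88 -0.   -0.3 ] f [-0.1  0.4 -0.8] t 5.6 gap 0.0848 ee [ 0.5611 -0.2981  0.0133]
axes [[-0.0, -0.0, -1.0], [0.308, 0.951, -0.0], [0.951, -0.308, -0.0]]
```

View pics/a3.png

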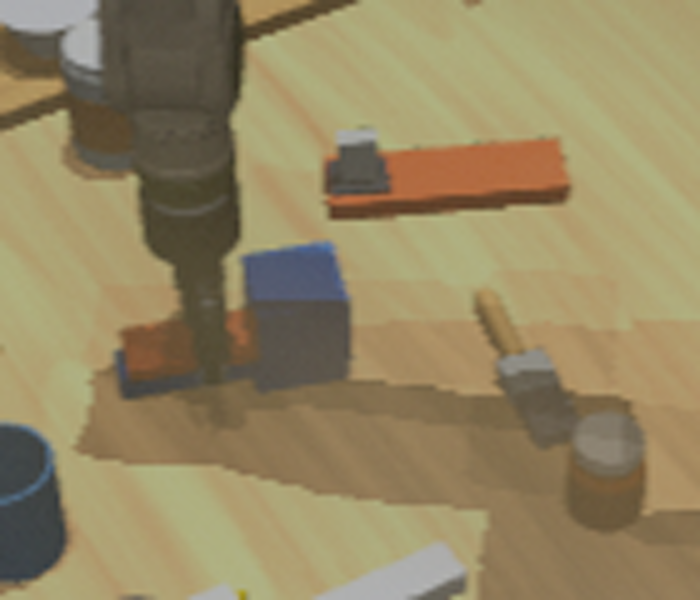

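The fingers stand on both sides of the blade in the picture, clear of the roof. Close and draw it out (tool z is now the slab's +x).

>>> apply_moves:
  commands:
    - {"dx":0,"dy":0,"dz":0,"twist":0}
    - {"dx":0,"dy":0,"dz":0,"twist":0}
    - {"dx":0,"dy":0,"dz":0,"twist":0}
    - {"dx":0,"dy":0,"dz":0,"twist":0}
    - {"dx":0,"dy":0,"dz":0,"twist":0}
    - {"dx":0,"dy":0,"dz":0,"twist":0}
  hand: 4.4

```text
clock: 6.4
ee_pos: [0.5617, -0.2985, 0.0141]
orientation: [0.11, 0.698, -0.11, 0.699]
force: [-1.1, 0.0, 5.3]
finger_gap: 0.0488
```

>>> apply_moves:
  commands:
    - {"dx":0,"dy":0,"dz":0.5,"twist":0}
    - {"dx":0,"dy":0,"dz":1,"twist":0}
    - {"dx":0,"dy":0,"dz":1,"twist":0}
    - {"dx":0,"dy":0,"dz":1,"twist":0}
    - {"dx":0,"dy":0,"dz":1,"twist":0}
    - {"dx":0,"dy":0,"dz":1,"twist":0}
    - {"dx":0,"dy":0,"dz":1,"twist":0}
    - {"dx":0,"dy":0,"dz":0.5,"twist":0}
    - {"dx":0,"dy":0,"dz":0,"twist":0}

```text
clock: 7.52
ee_pos: [0.6263, -0.3194, 0.0141]
orientation: [0.11, 0.699, -0.11, 0.697]
force: [-6.0, 1.5, 9.4]
finger_gap: 0.0489
```

```bash
python3 -c "
from mv import *
plan([.5615,-.298,.012],-18)
f=grab('scene'); cv2.imwrite('pics/a4.png',cv2.resize(f['img'][90:210,160:300,::-1],(700,600),interpolation=cv2.INTER_CUBIC))"
```

```text
shift [ 0.23  0.04 -6.82] twist 0.05 | q [-0.59  0.68  0.1   0.99 -0.   -0.27] f [-6.   1.5  9.4] t 7.53 gap 0.0489 ee [ 0.6263 -0.3194  0.0141]
axes [[-0.003, 0.0, -1.0], [0.308, 0.951, -0.0], [0.951, -0.308, -0.003]]
```

View pics/a4.png

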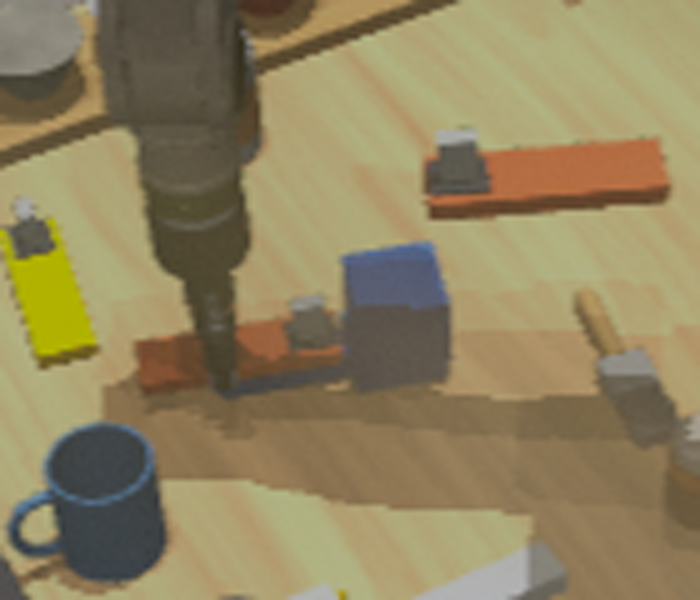

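The slab is out with its tab clear of the roof. Lift, turn to heading 0 and measure from there.

>>> apply_moves:
  commands:
    - {"dx":-0.7,"dy":0,"dz":0,"twist":0}
    - {"dx":-2,"dy":0,"dz":0,"twist":0}
    - {"dx":-3,"dy":0,"dz":0,"twist":0}
    - {"dx":-3,"dy":0,"dz":0,"twist":0}
    - {"dx":-3,"dy":0,"dz":0,"twist":0}
    - {"dx":-2,"dy":0,"dz":0,"twist":-6}
    - {"dx":0,"dy":0,"dz":0,"twist":-6}
    - {"dx":0,"dy":0,"dz":0,"twist":-6}
    - {"dx":0,"dy":0,"dz":0,"twist":0}

```text
clock: 8.7
ee_pos: [0.6275, -0.3195, 0.1496]
orientation: [0.0, 0.707, 0.0, 0.707]
force: [-0.6, -0.4, -1.9]
finger_gap: 0.0485
```

```bash
python3 -c "
from mv import *
plan([.588,-.0135,.10],0)
f=grab('scene'); cv2.imwrite('pics/a5.png',cv2.resize(f['img'][70:210,120:300,::-1],(720,560),interpolation=cv2.INTER_CUBIC))"
```

```text
shift [ 4.98 30.6  -3.95] twist -0.0 | q [-0.58  0.6   0.29  1.26  0.   -0.58] f [-0.6 -0.4 -1.9] t 8.7 gap 0.0485 ee [ 0.6275 -0.3195  0.1496]
axes [[-0.001, 0.001, -1.0], [0.0, 1.0, 0.001], [1.0, -0.0, -0.001]]
```

View pics/a5.png

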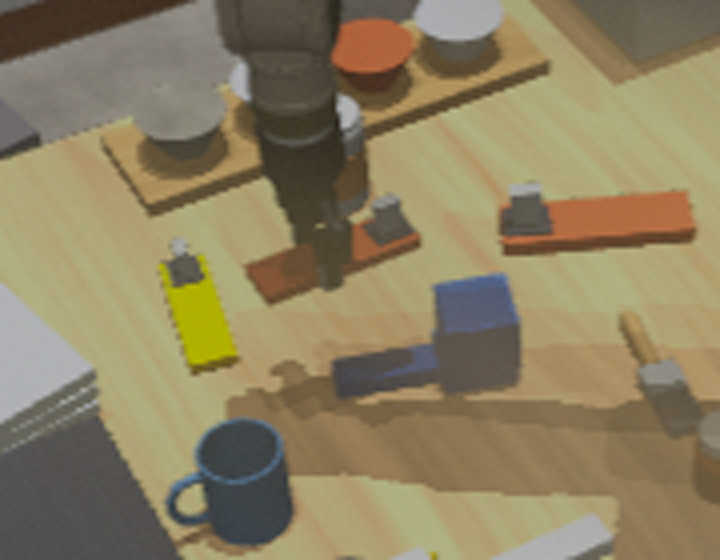

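The slab is held level. Carry it over to the flue rail and look before lowering.

>>> apply_moves:
  commands:
    - {"dx":0,"dy":2,"dz":-0.4,"twist":0}
    - {"dx":0,"dy":4,"dz":-0.5,"twist":0}
    - {"dx":0,"dy":4,"dz":-0.5,"twist":0}
    - {"dx":0,"dy":4,"dz":-0.5,"twist":0}
    - {"dx":0,"dy":4,"dz":-0.5,"twist":0}
    - {"dx":0,"dy":4,"dz":-0.5,"twist":0}
    - {"dx":0,"dy":4,"dz":-0.5,"twist":0}
    - {"dx":0,"dy":3,"dz":-0.5,"twist":0}
    - {"dx":0,"dy":1.6,"dz":0,"twist":0}
    - {"dx":3,"dy":0,"dz":0,"twist":0}
    - {"dx":3,"dy":0,"dz":0,"twist":0}
    - {"dx":3,"dy":0,"dz":0,"twist":0}
    - {"dx":1.5,"dy":0,"dz":0,"twist":0}
    - {"dx":0,"dy":0,"dz":0,"twist":0}

```text
clock: 10.5
ee_pos: [0.5877, -0.014, 0.0442]
orientation: [0.0, 0.708, 0.0, 0.706]
force: [-0.0, 0.4, -1.5]
finger_gap: 0.0486
```

```bash
python3 -c "
from mv import *
plan([.588,-.0135,.0145],0)
f=grab('scene'); cv2.imwrite('pics/a6.png',cv2.resize(f['img'][130:260,150:310,::-1],(738,600),interpolation=cv2.INTER_CUBIC))
g=grab('top'); cv2.imwrite('pics/a6t.png',cv2.resize(g['img'][100:230,200:310,::-1],(508,600),interpolation=cv2.INTER_CUBIC))"
```

```text
shift [2.97 0.05 0.03] twist 0.0 | q [-0.16  0.46 -0.22  0.9  -0.   -0.16] f [-0.   0.4 -1.5] t 10.5 gap 0.0486 ee [ 0.5877 -0.014   0.0442]
axes [[-0.002, 0.0, -1.0], [-0.0, 1.0, 0.0], [1.0, 0.0, -0.002]]
```

View pics/a6.png

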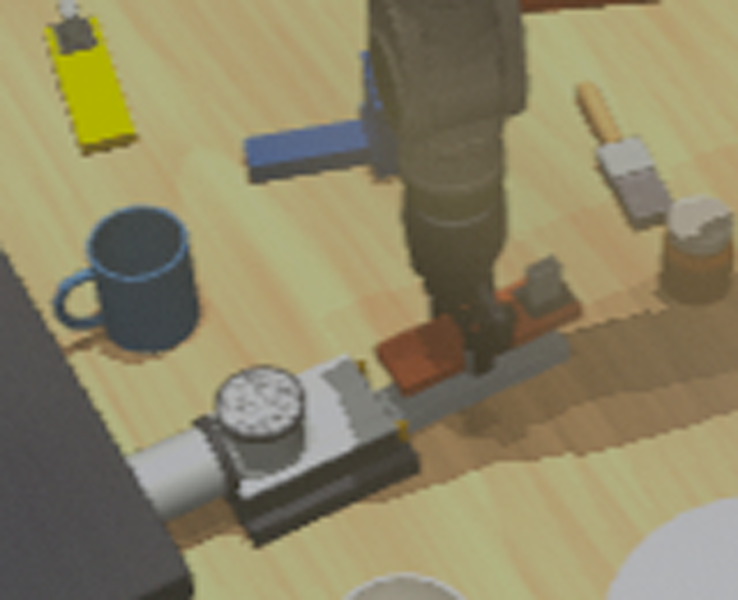

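View pics/a6t.png

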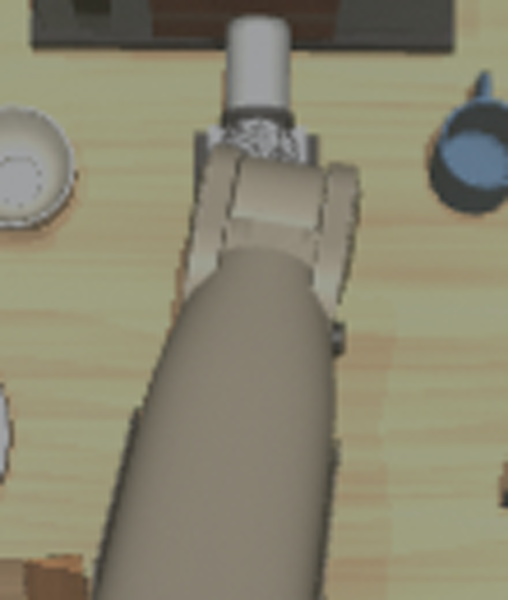

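The scene picture shows the slab just above the rail, nose (378,348)-(400,392), cheeks at (361,366) and (402,428). I'll turn these into positions.

```bash
python3 -c "
from m import *
f=grab('scene'); k=4.614
c=lambda P:np.array(P)/k+[150,130]
print('nose',onplane(f,c([[378,348],[400,393]]),.064).round(4).tolist())
print('cheek',onplane(f,c([[361,366],[402,428]]),.048).round(4).tolist())
print('rail far end',onplane(f,c([[566,340],[571,352]]),.02).round(4).tolist())
print('tab',onplane(f,c([[545,270]]),.08).round(4).tolist())
hsv=cv2.cvtColor(f['img'],cv2.COLOR_RGB2HSV);m=((hsv[...,0]<12)&(hsv[...,1]>110));m=comp(m,np.array([239,209]));print(m.sum(),rect(f,m,.064))
y=(hsv[...,0]>20)&(hsv[...,0]<35)&(hsv[...,1]>120);y[:,:224]=0;y[:,242:]=0;y[:200]=0;y[230:]=0
print(np.argwhere(y)[:,::-1].tolist()[:30])
"
```

```text
nose [[0.6504, -0.0281, 0.064], [0.6567, 0.0191, 0.064]]
cheek [[0.6646, -0.0311, 0.048], [0.666, 0.0377, 0.048]]
rail far end [[0.5038, 0.0076, 0.02], [0.5068, 0.0202, 0.02]]
tab [[0.5074, -0.0188, 0.08]]
102 (array([ 0.6365, -0.0082]), array([0.0521, 0.0374]), -86.7, [[0.6162999868392944, 0.01679999940097332], [0.6193000078201294, -0.03530000150203705], [0.6567000150680542, -0.03310000151395798], [0.6535999774932861, 0.01899999938905239]])
[[228, 208], [228, 209], [236, 221], [237, 221], [237, 222], [237, 223], [237, 224], [237, 225]]
```

>>> apply_moves:
  commands:
    - {"dx":0,"dy":0,"dz":-1.2,"twist":0}
    - {"dx":1,"dy":0,"dz":0,"twist":0}
    - {"dx":1,"dy":0,"dz":0,"twist":0}
    - {"dx":0.5,"dy":0,"dz":0,"twist":0}
    - {"dx":0.3,"dy":0,"dz":0,"twist":0}
    - {"dx":0,"dy":0,"dz":0,"twist":0}

```text
clock: 11.4
ee_pos: [0.5763, -0.0138, 0.0169]
orientation: [-0.0, 0.707, 0.0, 0.707]
force: [0.0, -0.0, -2.9]
finger_gap: 0.0486
```

```bash
python3 -c "
from mv import *
plan([.588,-.0135,.0145],0)
f=grab('scene'); cv2.imwrite('pics/a7.png',cv2.resize(f['img'][170:240,190:290,::-1],(800,560),interpolation=cv2.INTER_CUBIC))"
```

```text
shift [0.24 0.03 1.17] twist 0.06 | q [-0.16  0.47 -0.28  0.82 -0.   -0.16] f [ 0.  -0.  -2.9] t 11.4 gap 0.0486 ee [ 0.5763 -0.0138  0.0169]
axes [[-0.001, 0.0, -1.0], [-0.001, 1.0, 0.0], [1.0, 0.001, -0.001]]
```

View pics/a7.png

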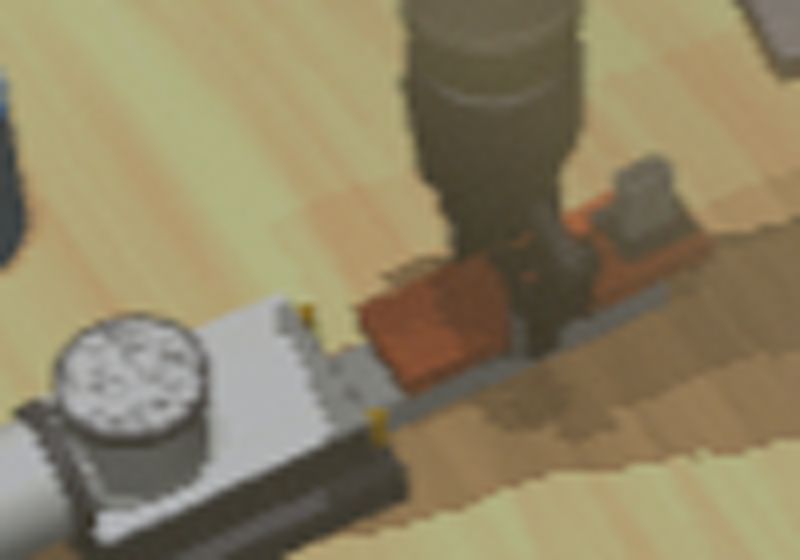

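The nose faces the mouth squarely and the slab is about 2 mm above the rail (the force shows only its weight). Slide the nose in.

>>> apply_moves:
  commands:
    - {"dx":0.1,"dy":0,"dz":0.5,"twist":0}
    - {"dx":0,"dy":0,"dz":0.5,"twist":0}
    - {"dx":0,"dy":0,"dz":0.5,"twist":0}
    - {"dx":0,"dy":0,"dz":0.5,"twist":0}
    - {"dx":0,"dy":0,"dz":0.5,"twist":0}
    - {"dx":0,"dy":0,"dz":0.5,"twist":0}
    - {"dx":0,"dy":0,"dz":0,"twist":0}

```text
clock: 12.32
ee_pos: [0.605, -0.0127, 0.0155]
orientation: [-0.0, 0.708, 0.001, 0.706]
force: [-3.2, 3.5, -2.2]
finger_gap: 0.0485
```

```bash
python3 -c "
from mv import *
plan([.625,-.0138,.0145],0)
f=grab('scene'); cv2.imwrite('pics/a8.png',cv2.resize(f['img'][170:240,190:290,::-1],(800,560),interpolation=cv2.INTER_CUBIC))"
```

```text
shift [ 0.1  -0.11  2.  ] twist 0.11 | q [-0.15  0.52 -0.2   0.86  0.   -0.16] f [-3.2  3.5 -2.2] t 12.32 gap 0.0485 ee [ 0.605  -0.0127  0.0155]
axes [[-0.003, 0.002, -1.0], [-0.002, 1.0, 0.002], [1.0, 0.002, -0.003]]
```

View pics/a8.png

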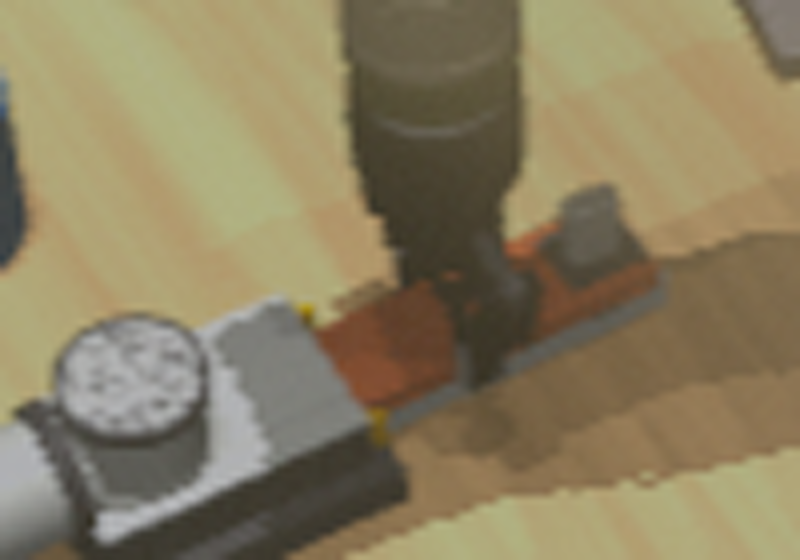

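The nose is in the flare and the right cheek pushes it 1 mm to +y. I'll give it +1.5 mm in y and go on.

>>> apply_moves:
  commands:
    - {"dx":0,"dy":0.15,"dz":0,"twist":0}
    - {"dx":0,"dy":0,"dz":0.4,"twist":0}
    - {"dx":0,"dy":0,"dz":0.4,"twist":0}
    - {"dx":0,"dy":0,"dz":0,"twist":0}

```text
clock: 12.88
ee_pos: [0.6157, -0.0124, 0.0166]
orientation: [-0.0, 0.706, 0.0, 0.708]
force: [1.3, 1.5, -2.1]
finger_gap: 0.0488
```

>>> apply_moves:
  commands:
    - {"dx":0,"dy":0,"dz":0.4,"twist":0}
    - {"dx":0,"dy":0,"dz":0.4,"twist":0}
    - {"dx":0,"dy":0,"dz":0.2,"twist":0}
    - {"dx":0,"dy":0,"dz":0,"twist":0}

```text
clock: 13.38
ee_pos: [0.6248, -0.0123, 0.0163]
orientation: [-0.0, 0.707, 0.0, 0.707]
force: [0.1, 0.6, -1.9]
finger_gap: 0.0486
```

```bash
python3 -c "
from mv import *
plan([.625,-.0138,.0145],0)
f=grab('scene'); cv2.imwrite('pics/a9.png',cv2.resize(f['img'][170:240,190:290,::-1],(800,560),interpolation=cv2.INTER_CUBIC))"
```

```text
shift [ 0.18 -0.15  0.02] twist 0.06 | q [-0.15  0.55 -0.15  0.88 -0.   -0.15] f [ 0.1  0.6 -1.9] t 13.38 gap 0.0486 ee [ 0.6248 -0.0123  0.0163]
axes [[0.0, -0.0, -1.0], [-0.001, 1.0, -0.0], [1.0, 0.001, 0.0]]
```

View pics/a9.png

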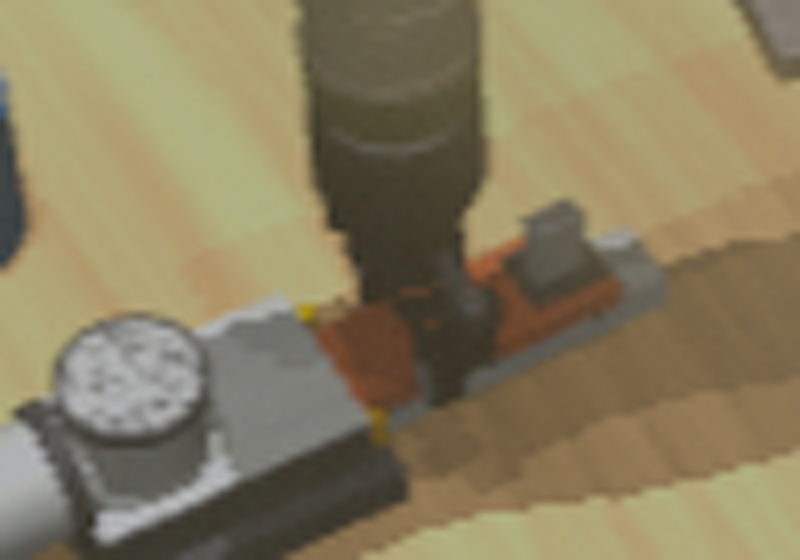

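The nose is about 27 mm in and the forces are low. Set it down, release, go up and back to the tab.

>>> apply_moves:
  commands:
    - {"dx":0.2,"dy":0,"dz":0,"twist":0}
    - {"dx":0,"dy":0,"dz":0,"twist":0}

```text
clock: 13.68
ee_pos: [0.6243, -0.0123, 0.0142]
orientation: [-0.0, 0.707, 0.0, 0.707]
force: [0.4, 1.1, -3.4]
finger_gap: 0.0488
```

>>> apply_moves:
  commands:
    - {"dx":0,"dy":0,"dz":0,"twist":0}
    - {"dx":0,"dy":0,"dz":0,"twist":0}
    - {"dx":0,"dy":0,"dz":0,"twist":0}
    - {"dx":0,"dy":0,"dz":0,"twist":0}
    - {"dx":-1,"dy":0,"dz":0,"twist":0}
    - {"dx":-3,"dy":0,"dz":0,"twist":0}
    - {"dx":-3,"dy":0,"dz":0,"twist":0}
    - {"dx":-2,"dy":0,"dz":-2,"twist":0}
    - {"dx":0,"dy":0,"dz":-3,"twist":0}
    - {"dx":0,"dy":0,"dz":-2.8,"twist":0}
    - {"dx":0,"dy":0,"dz":0,"twist":0}
  hand: 8.2

```text
clock: 15.05
ee_pos: [0.5447, -0.0121, 0.1051]
orientation: [-0.0, 0.707, 0.0, 0.707]
force: [1.0, -0.4, -0.1]
finger_gap: 0.0823
```

```bash
python3 -c "
from m import *; from mv import plan
f=grab('scene'); cv2.imwrite('pics/b1.png',cv2.resize(f['img'][160:240,190:290,::-1],(750,600),interpolation=cv2.INTER_CUBIC))
plan([.547,-.012,.042],0)"
```

```text
shift [6.33 0.03 0.06] twist 0.05 | q [-0.17  0.33 -0.25  0.99 -0.   -0.17] f [-0.8  0.7 -0.1] t 15.1 gap 0.0816 ee [ 0.5463 -0.0123  0.1053]
axes [[0.001, -0.0, -1.0], [-0.001, 1.0, -0.0], [1.0, 0.001, 0.001]]
```

View pics/b1.png

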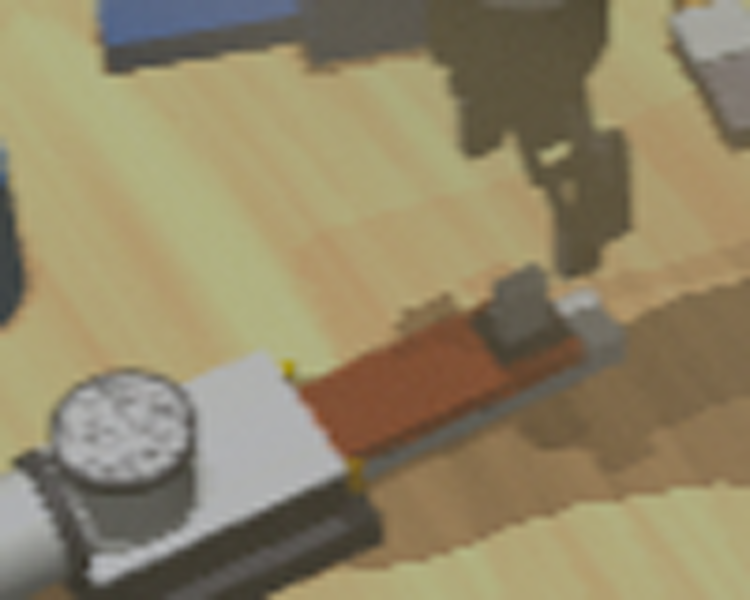

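The slab lies straight in the slot with its tab below the fingers. Go down and grip the tab.

>>> apply_moves:
  commands:
    - {"dx":2,"dy":0,"dz":0,"twist":0}
    - {"dx":2,"dy":0,"dz":0,"twist":0}
    - {"dx":1.3,"dy":0,"dz":0,"twist":0}
    - {"dx":0.8,"dy":0,"dz":0,"twist":0}
    - {"dx":0,"dy":0,"dz":0,"twist":0}

```text
clock: 15.72
ee_pos: [0.5464, -0.0123, 0.0429]
orientation: [-0.0, 0.707, 0.0, 0.707]
force: [-0.3, 0.0, 0.3]
finger_gap: 0.082
```

>>> apply_moves:
  commands:
    - {"dx":0,"dy":0,"dz":0,"twist":0}
    - {"dx":0,"dy":0,"dz":0,"twist":0}
    - {"dx":0,"dy":0,"dz":0,"twist":0}
    - {"dx":0,"dy":0,"dz":0,"twist":0}
    - {"dx":0,"dy":0,"dz":0,"twist":0}
    - {"dx":0,"dy":0,"dz":0,"twist":0}
    - {"dx":0,"dy":0,"dz":0,"twist":0}
    - {"dx":0,"dy":0,"dz":0,"twist":0}
  hand: 0.9

```text
clock: 16.73
ee_pos: [0.5467, -0.0123, 0.0437]
orientation: [-0.0, 0.707, 0.0, 0.707]
force: [-0.9, 0.4, 4.9]
finger_gap: 0.0129
```

```bash
python3 -c "
from m import *; from mv import plan
f=grab('scene'); cv2.imwrite('pics/b2.png',cv2.resize(f['img'][160:240,190:290,::-1],(750,600),interpolation=cv2.INTER_CUBIC))
print(onplane(f,[[259.6,196.7]],.07))
plan([.547,-.012,.042],0)"
```

```text
[[ 0.54880904 -0.00854832  0.07      ]]
shift [0.17 0.03 0.03] twist 0.06 | q [-0.17  0.39 -0.33  0.85 -0.   -0.17] f [-0.9  0.4  6.1] t 16.77 gap 0.0128 ee [ 0.5467 -0.0123  0.0437]
axes [[0.001, -0.0, -1.0], [-0.001, 1.0, -0.0], [1.0, 0.001, 0.001]]
```

View pics/b2.png

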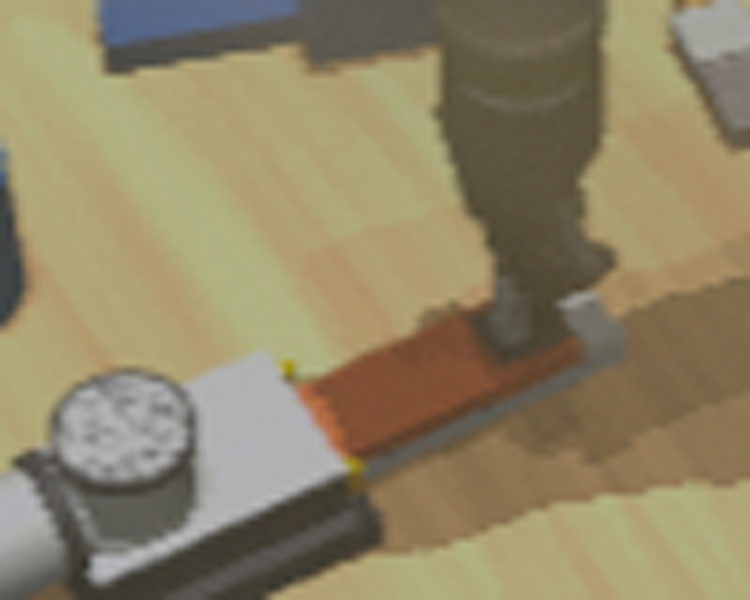

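The tab is gripped (gap 13 mm). Push in 5 cm first.

>>> apply_moves:
  commands:
    - {"dx":0,"dy":0,"dz":0.5,"twist":0}
    - {"dx":0,"dy":0,"dz":0.5,"twist":0}
    - {"dx":0,"dy":0,"dz":0.5,"twist":0}
    - {"dx":0,"dy":0,"dz":0.5,"twist":0}
    - {"dx":0,"dy":0,"dz":0,"twist":0}

```text
clock: 17.4
ee_pos: [0.5645, -0.0122, 0.0437]
orientation: [-0.0, 0.708, 0.0, 0.706]
force: [-6.7, -0.1, 11.4]
finger_gap: 0.0128
```

>>> apply_moves:
  commands:
    - {"dx":0,"dy":0,"dz":0.5,"twist":0}
    - {"dx":0,"dy":0,"dz":0.5,"twist":0}
    - {"dx":0,"dy":0,"dz":0.5,"twist":0}
    - {"dx":0,"dy":0,"dz":0.5,"twist":0}
    - {"dx":0,"dy":0,"dz":0.5,"twist":0}
    - {"dx":0,"dy":0,"dz":0.5,"twist":0}
    - {"dx":0,"dy":0,"dz":0,"twist":0}

```text
clock: 18.27
ee_pos: [0.5948, -0.0122, 0.0437]
orientation: [-0.0, 0.708, 0.0, 0.706]
force: [-7.6, -0.4, 10.4]
finger_gap: 0.0128
```

>>> apply_moves:
  commands:
    - {"dx":-0.1,"dy":0,"dz":0.5,"twist":0}
    - {"dx":0,"dy":0,"dz":0.5,"twist":0}
    - {"dx":0,"dy":0,"dz":0.5,"twist":0}
    - {"dx":0,"dy":0,"dz":0.5,"twist":0}
    - {"dx":0,"dy":0,"dz":0.4,"twist":0}
    - {"dx":0,"dy":0,"dz":0,"twist":0}

```text
clock: 19.02
ee_pos: [0.6208, -0.0122, 0.044]
orientation: [-0.0, 0.707, 0.0, 0.707]
force: [-0.6, 0.4, -1.7]
finger_gap: 0.0127
```

>>> apply_moves:
  commands:
    - {"dx":0,"dy":0,"dz":0.2,"twist":0}
    - {"dx":0,"dy":0,"dz":0.2,"twist":0}
    - {"dx":0,"dy":0,"dz":0.2,"twist":0}
    - {"dx":0,"dy":0,"dz":0,"twist":0}

```text
clock: 19.52
ee_pos: [0.6266, -0.0122, 0.0443]
orientation: [-0.0, 0.707, 0.0, 0.707]
force: [-0.3, 0.6, -2.5]
finger_gap: 0.0125
```

```bash
python3 -c "
from m import *; from mv import plan
f=grab('scene'); cv2.imwrite('pics/b3.png',cv2.resize(f['img'][160:240,190:290,::-1],(750,600),interpolation=cv2.INTER_CUBIC))
plan([.547,-.012,.042],0)"
```

```text
shift [ 0.23  0.03 -7.95] twist 0.06 | q [-0.15  0.52 -0.11  0.94 -0.   -0.15] f [-0.2 -0.  -2.3] t 19.57 gap 0.0132 ee [ 0.6265 -0.0122  0.0443]
axes [[0.0, -0.0, -1.0], [-0.001, 1.0, -0.0], [1.0, 0.001, 0.0]]
```

View pics/b3.png

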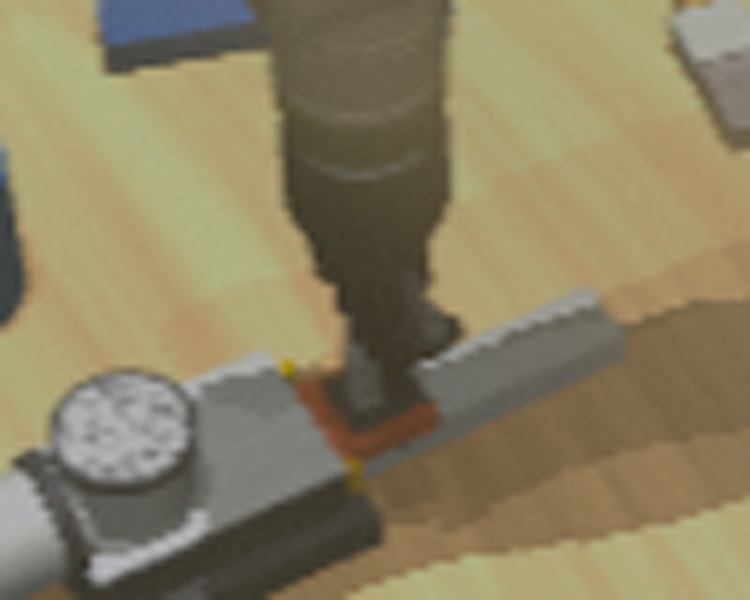

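Nearly in, no end stop felt yet. Go on in small steps.

>>> apply_moves:
  commands:
    - {"dx":0,"dy":0,"dz":0.15,"twist":0}
    - {"dx":0,"dy":0,"dz":0.15,"twist":0}
    - {"dx":0,"dy":0,"dz":0,"twist":0}

```text
clock: 19.95
ee_pos: [0.6276, -0.012, 0.044]
orientation: [-0.0, 0.708, 0.0, 0.706]
force: [-5.5, -1.3, 1.3]
finger_gap: 0.0128
```

>>> apply_moves:
  commands:
    - {"dx":0,"dy":0,"dz":0.15,"twist":0}
    - {"dx":0,"dy":0,"dz":0.15,"twist":0}
    - {"dx":0,"dy":0,"dz":0,"twist":0}

```text
clock: 20.32
ee_pos: [0.6276, -0.0119, 0.0438]
orientation: [-0.0, 0.71, 0.0, 0.704]
force: [-14.0, 0.4, 6.2]
finger_gap: 0.0128
```

It stopped at x = 0.6276 with the force rising, which is where the end should be (0.655 + 0.112 - 0.138 = 0.629). One firm push to be sure, then let it down and release.

>>> apply_moves:
  commands:
    - {"dx":0.1,"dy":0,"dz":0.3,"twist":0}
    - {"dx":0,"dy":0,"dz":0.3,"twist":0}
    - {"dx":0,"dy":0,"dz":0,"twist":0}
    - {"dx":0,"dy":0,"dz":0,"twist":0}

```text
clock: 20.82
ee_pos: [0.6277, -0.0118, 0.0436]
orientation: [-0.0, 0.714, 0.0, 0.7]
force: [-31.5, -0.9, 24.0]
finger_gap: 0.0131
```

>>> apply_moves:
  commands:
    - {"dx":0,"dy":0,"dz":-0.6,"twist":0}
    - {"dx":0,"dy":0,"dz":0,"twist":0}

```text
clock: 21.08
ee_pos: [0.6278, -0.0118, 0.0436]
orientation: [-0.0, 0.71, 0.0, 0.704]
force: [-13.1, -0.1, 9.8]
finger_gap: 0.0129
```

>>> apply_moves:
  commands:
    - {"dx":0,"dy":0,"dz":0,"twist":0}
    - {"dx":0,"dy":0,"dz":0,"twist":0}
    - {"dx":0,"dy":0,"dz":0,"twist":0}
    - {"dx":0,"dy":0,"dz":0,"twist":0}
    - {"dx":-2,"dy":0,"dz":0,"twist":0}
    - {"dx":-4,"dy":0,"dz":0,"twist":0}
    - {"dx":-5,"dy":0,"dz":0,"twist":0}
    - {"dx":-4,"dy":0,"dz":-2,"twist":0}
    - {"dx":0,"dy":4,"dz":-5,"twist":0}
    - {"dx":0,"dy":4,"dz":-4,"twist":0}
    - {"dx":0,"dy":5,"dz":0,"twist":0}
    - {"dx":0,"dy":5,"dz":0,"twist":0}
    - {"dx":0,"dy":5,"dz":0,"twist":0}
    - {"dx":0,"dy":5,"dz":0,"twist":0}
    - {"dx":0,"dy":0,"dz":0,"twist":0}
  hand: 6

```text
clock: 22.95
ee_pos: [0.5229, 0.27, 0.193]
orientation: [-0.002, 0.707, 0.002, 0.707]
force: [-0.1, -0.2, -0.9]
finger_gap: 0.0598
```

```bash
python3 -c "
from m import *; from mv import plan
f=grab('scene'); cv2.imwrite('pics/b4.png',cv2.resize(f['img'][160:240,190:290,::-1],(750,600),interpolation=cv2.INTER_CUBIC))
g=grab('top'); cv2.imwrite('pics/b4t.png',cv2.resize(g['img'][90:240,120:320,::-1],(800,600),interpolation=cv2.INTER_CUBIC))
hsv=cv2.cvtColor(g['img'],cv2.COLOR_RGB2HSV);H,S=hsv[...,0],hsv[...,1]
m=((H<14)|(H>172))&(S>80);m[:140]=0;m[200:]=0;m[:,:235]=0;m[:,275:]=0
if m.sum()>5: print(m.sum(),rect(g,m,.034))
plan([.4715,.391,.2],0)"
```

```text
95 (array([ 0.6351, -0.0142]), array([0.0571, 0.048 ]), 0.5, [[0.6062999963760376, 0.009600000455975533], [0.6067000031471252, -0.03840000182390213], [0.6638000011444092, -0.03790000081062317], [0.6633999943733215, 0.009999999776482582]])
shift [-0.71 12.41 -5.13] twist 0.14 | q [ 0.34  0.35  0.    1.23 -0.    0.33] f [-0.2 -0.   0.4] t 23.05 gap 0.0601 ee [0.5231 0.2671 0.193 ]
axes [[-0.0, -0.001, -1.0], [-0.002, 1.0, -0.001], [1.0, 0.002, -0.0]]
```

View pics/b4.png

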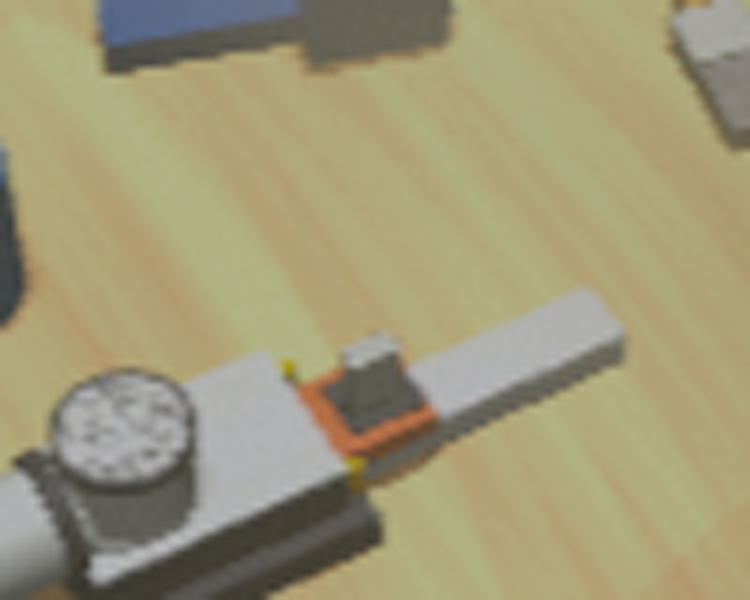

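View pics/b4t.png

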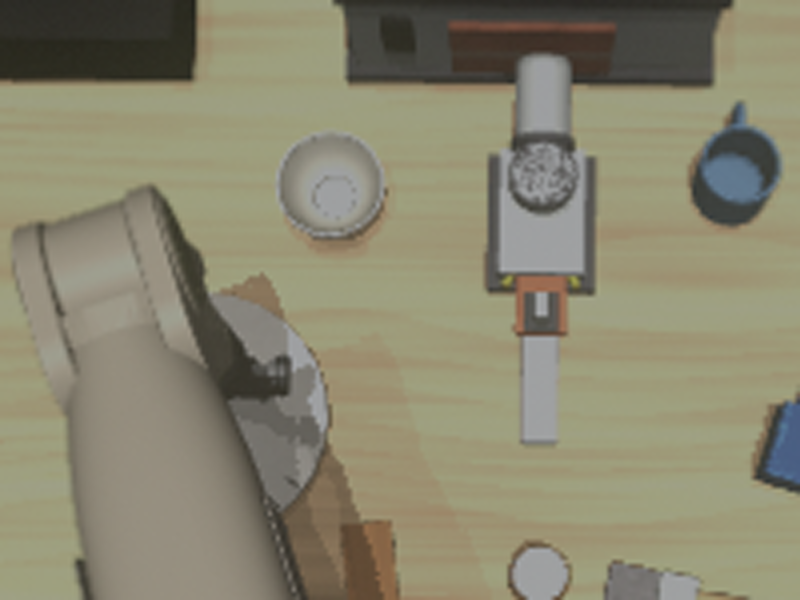

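The top view shows the tail at x = 0.6065, so about 107 mm of rail is bare (155 - 48): the slab is fully home and straight. Now the lever: go above the knob and set the jaws along its path.

>>> apply_moves:
  commands:
    - {"dx":0,"dy":4,"dz":-1.5,"twist":0}
    - {"dx":0,"dy":4,"dz":-1.5,"twist":0}
    - {"dx":0,"dy":4,"dz":-1.5,"twist":0}
    - {"dx":0,"dy":0.5,"dz":-0.8,"twist":0}
    - {"dx":0,"dy":0,"dz":0,"twist":9.2}
    - {"dx":0,"dy":0,"dz":0,"twist":9.2}
    - {"dx":0,"dy":0,"dz":0,"twist":9.2}
    - {"dx":0,"dy":0,"dz":0,"twist":9.2}
    - {"dx":0,"dy":0,"dz":0,"twist":9.2}
    - {"dx":0,"dy":0,"dz":0,"twist":9.2}
    - {"dx":3,"dy":0,"dz":0,"twist":0}
    - {"dx":2,"dy":0,"dz":0,"twist":0}
    - {"dx":0,"dy":0,"dz":0,"twist":0}

```text
clock: 24.68
ee_pos: [0.4696, 0.3891, 0.1417]
orientation: [0.327, 0.627, -0.329, 0.626]
force: [0.1, -0.1, 0.1]
finger_gap: 0.0601
```

```bash
python3 -c "
from m import *; from mv import plan
f=grab('scene'); cv2.imwrite('pics/c1.png',cv2.resize(f['img'][190:350,250:410,::-1],(600,600),interpolation=cv2.INTER_CUBIC))
hsv=cv2.cvtColor(f['img'],cv2.COLOR_RGB2HSV)
print(proj(f,[[.470,.3955,.094],[.521,.3213,.05],[.4352,.2942,.036]]))
plan([.470,.3955,.063],-55)"
```

```text
[[347.05956995 266.9367934 ]
 [318.63305479 264.26417136]
 [334.87262384 249.35597547]]
shift [ 8.    0.31 -0.48] twist -0.25 | q [ 0.56  0.42 -0.02  1.14 -0.    1.53] f [0.3 0.4 0.6] t 24.73 gap 0.06 ee [0.4703 0.3899 0.143 ]
axes [[-0.001, -0.001, -1.0], [0.822, 0.57, -0.002], [0.57, -0.822, 0.0]]
```

View pics/c1.png

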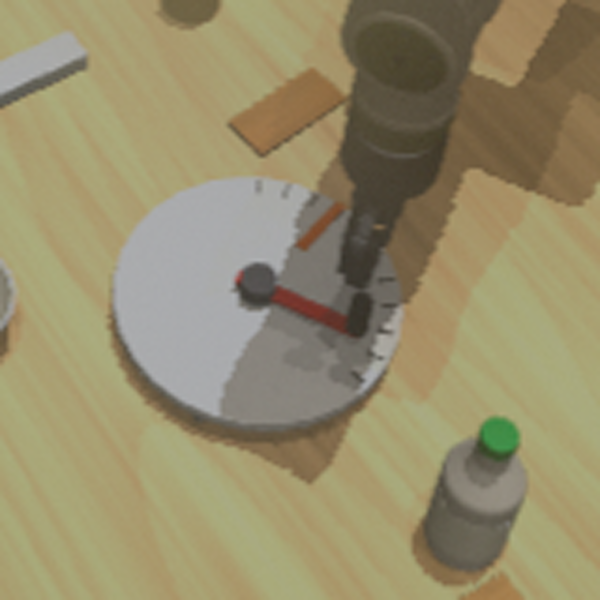

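The knob top at (360,297) in the crop lies under the fingers and fits the measured position to a few mm. Go down and close on it.

>>> apply_moves:
  commands:
    - {"dx":2,"dy":0.2,"dz":-0.4,"twist":0}
    - {"dx":2,"dy":0,"dz":0,"twist":0}
    - {"dx":2,"dy":0,"dz":0,"twist":0}
    - {"dx":1.2,"dy":0,"dz":0,"twist":0}
    - {"dx":0.6,"dy":0,"dz":0,"twist":0}
    - {"dx":0,"dy":0,"dz":0,"twist":0}

```text
clock: 25.48
ee_pos: [0.4698, 0.396, 0.0655]
orientation: [0.327, 0.627, -0.327, 0.627]
force: [-0.8, -0.4, -0.2]
finger_gap: 0.0599
```

>>> apply_moves:
  commands:
    - {"dx":0,"dy":0,"dz":0,"twist":0}
    - {"dx":0,"dy":0,"dz":0,"twist":0}
    - {"dx":0,"dy":0,"dz":0,"twist":0}
    - {"dx":0,"dy":0,"dz":0,"twist":0}
    - {"dx":0,"dy":0,"dz":0,"twist":0}
    - {"dx":0,"dy":0,"dz":0,"twist":0}
  hand: 1.6

```text
clock: 26.22
ee_pos: [0.4704, 0.3969, 0.0663]
orientation: [0.328, 0.626, -0.326, 0.627]
force: [-0.2, 2.1, 4.8]
finger_gap: 0.0172
```

```bash
python3 -c "
from m import *; from mv import plan
f=grab('scene'); cv2.imwrite('pics/c2.png',cv2.resize(f['img'][190:350,250:410,::-1],(600,600),interpolation=cv2.INTER_CUBIC))
plan([.470,.3955,.063],-55)
d=np.array(get_obs()['ee_pos'][:2])-[.521,.3213];print(np.hypot(*d),np.degrees(np.arctan2(d[1],d[0])))"
```

```text
shift [ 0.33 -0.11  0.09] twist -0.13 | q [ 0.57  0.48 -0.12  0.97  0.    1.53] f [1.1 1.3 6. ] t 26.27 gap 0.0174 ee [0.4704 0.3968 0.0663]
axes [[0.002, 0.002, -1.0], [0.82, 0.572, 0.003], [0.572, -0.82, -0.0]]
0.09094607054167042 123.84177059007791
```

View pics/c2.png

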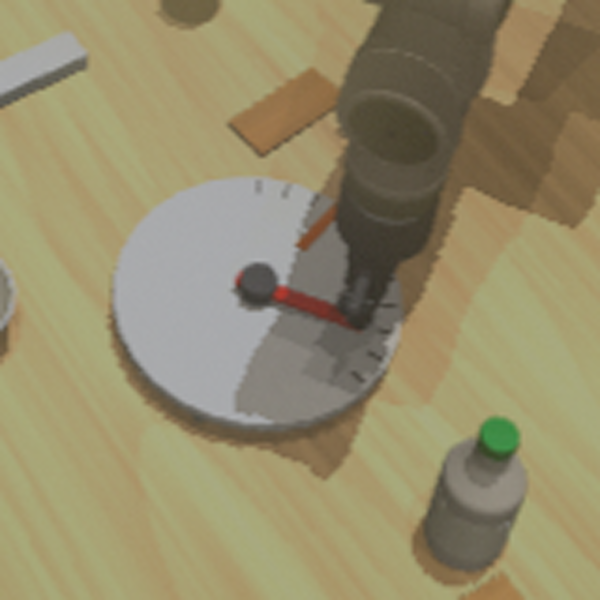

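The knob is gripped with the lever at 123.8°. Target about 197.5°. Swing it along the arc in 6° rows, half way first.

>>> apply_moves:
  commands:
    - {"dx":0,"dy":-0.94,"dz":0.05,"twist":-6}
    - {"dx":0,"dy":-0.94,"dz":0.05,"twist":-6}
    - {"dx":0,"dy":-0.94,"dz":0.05,"twist":-6}
    - {"dx":0,"dy":-0.94,"dz":0.05,"twist":-6}
    - {"dx":0,"dy":-0.94,"dz":0.05,"twist":-6}
    - {"dx":0,"dy":-0.94,"dz":0.05,"twist":-6}
    - {"dx":0,"dy":0,"dz":0,"twist":0}

```text
clock: 27.15
ee_pos: [0.4368, 0.3514, 0.0663]
orientation: [0.118, 0.697, -0.117, 0.698]
force: [0.9, -1.0, 6.2]
finger_gap: 0.0173
```

```bash
python3 -c "
from mv import *
plan([.4352,.2942,.066],17.5)
d=np.array(get_obs()['ee_pos'][:2])-[.521,.3213];print(np.hypot(*d),np.degrees(np.arctan2(d[1],d[0])))"
```

```text
shift [ 0.03 -5.46  1.72] twist -36.62 | q [ 0.53  0.39 -0.27  0.91 -0.    0.87] f [ 0.9 -1.   6.2] t 27.15 gap 0.0173 ee [0.4368 0.3514 0.0663]
axes [[0.002, 0.0, -1.0], [0.328, 0.945, 0.001], [0.945, -0.328, 0.002]]
0.08943518297549259 160.3257394851313
```

>>> apply_moves:
  commands:
    - {"dx":0,"dy":-0.94,"dz":0.05,"twist":-6}
    - {"dx":0,"dy":-0.94,"dz":0.05,"twist":-6}
    - {"dx":0,"dy":-0.94,"dz":0.05,"twist":-6}
    - {"dx":0,"dy":-0.94,"dz":0.05,"twist":-6}
    - {"dx":0,"dy":-0.94,"dz":0.05,"twist":-6}
    - {"dx":0,"dy":-0.94,"dz":0.05,"twist":-6}
    - {"dx":0,"dy":-0.2,"dz":0,"twist":-1.2}
    - {"dx":0,"dy":0,"dz":0,"twist":0}
    - {"dx":0,"dy":0,"dz":0,"twist":0}

```text
clock: 28.28
ee_pos: [0.4368, 0.2941, 0.0663]
orientation: [-0.111, 0.697, 0.111, 0.699]
force: [1.6, -1.7, 6.5]
finger_gap: 0.0172
```

```bash
python3 -c "
from mv import *
plan([.4352,.2942,.066],17.5)
f=grab('scene'); cv2.imwrite('pics/c3.png',cv2.resize(f['img'][190:350,250:410,::-1],(600,600),interpolation=cv2.INTER_CUBIC))
d=np.array(get_obs()['ee_pos'][:2])-[.521,.3213];print(np.hypot(*d),np.degrees(np.arctan2(d[1],d[0])))"
```

```text
shift [ 0.03  0.06 -0.15] twist 0.52 | q [ 0.44  0.33 -0.36  0.88 -0.    0.13] f [ 1.6 -1.7  6.5] t 28.27 gap 0.0172 ee [0.4368 0.2941 0.0663]
axes [[0.003, -0.0, -1.0], [-0.309, 0.951, -0.001], [0.951, 0.309, 0.002]]
0.08852435498018413 -162.08064659639783
```

View pics/c3.png

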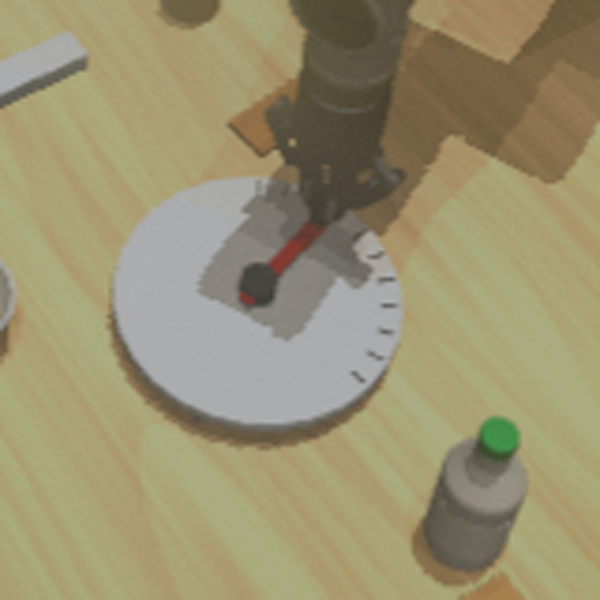

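The lever is at about 198° and covers the mark. Release, rise and swing clear for a free look.

>>> apply_moves:
  commands:
    - {"dx":0,"dy":0,"dz":0,"twist":0}
    - {"dx":0,"dy":0,"dz":0,"twist":0}
    - {"dx":0,"dy":0,"dz":0,"twist":0}
    - {"dx":0,"dy":0,"dz":0,"twist":0}
    - {"dx":-3,"dy":0,"dz":0,"twist":0}
    - {"dx":-5,"dy":0,"dz":0,"twist":0}
    - {"dx":-5,"dy":0,"dz":0,"twist":0}
    - {"dx":0,"dy":-5,"dz":0,"twist":0}
    - {"dx":0,"dy":-5,"dz":0,"twist":0}
    - {"dx":0,"dy":-5,"dz":0,"twist":0}
    - {"dx":0,"dy":-5,"dz":0,"twist":0}
    - {"dx":0,"dy":-5,"dz":0,"twist":0}
    - {"dx":0,"dy":-5,"dz":0,"twist":0}
    - {"dx":0,"dy":-5,"dz":0,"twist":0}
    - {"dx":0,"dy":-5,"dz":0,"twist":0}
    - {"dx":0,"dy":0,"dz":0,"twist":0}
  hand: 5

```text
clock: 30.32
ee_pos: [0.5604, -0.0893, 0.1947]
orientation: [-0.11, 0.699, 0.109, 0.699]
force: [-0.2, 0.4, -1.2]
finger_gap: 0.0502
```

```bash
python3 -c "
from m import *
f=grab('top'); cv2.imwrite('pics/d1.png',cv2.resize(f['img'][155:235,130:215,::-1],(637,600),interpolation=cv2.INTER_CUBIC))
g=grab('scene'); cv2.imwrite('pics/d1s.png',cv2.resize(g['img'][225:325,275:365,::-1],(540,600),interpolation=cv2.INTER_CUBIC))
for n,h in(('top',f),('scene',g)):
    hsv=cv2.cvtColor(h['img'],cv2.COLOR_RGB2HSV);H,S,V=[hsv[...,i].astype(int) for i in range(3)]
    c=proj(h,[[.521,.3213,.05]])[0]; yy,xx=np.mgrid[:384,:512]; near=np.hypot(xx-c[0],yy-c[1])<38
    for k,m,z in(('red',((H<7)|(H>173))&(S>110),.045),('orange',(H>8)&(H<22)&(S>110)&(V>90),.036)):
        m=m&near; P=onplane(h,np.argwhere(m)[:,::-1],z)[:,:2]; d=np.hypot(*(P-[.521,.3213]).T); P=P[(d<.126)&(d>.02)]
        a=np.degrees(np.arctan2(*(P.mean(0)-[.521,.3213])[::-1]))%360
        v=cv2.fitLine(P.astype(np.float32),2,0,.01,.01).ravel();print(n,k,len(P),P.mean(0).round(4),a.round(1),np.degrees(np.arctan(v[1]/v[0])).round(1))
"
```

```text
top red 46 [0.4747 0.3061] 198.2 18.8
top orange 14 [0.4152 0.2876] 197.7 17.2
scene red 65 [0.4747 0.3079] 196.1 18.6
scene orange 13 [0.4136 0.2892] 196.7 24.9
```

View pics/d1.png

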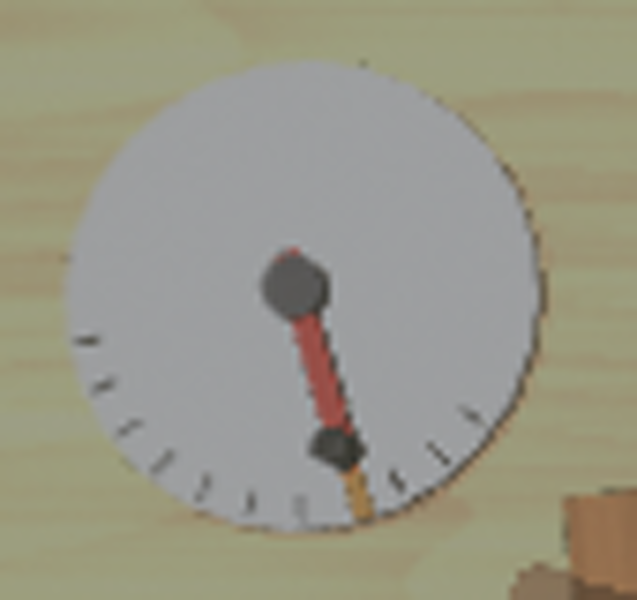

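View pics/d1s.png

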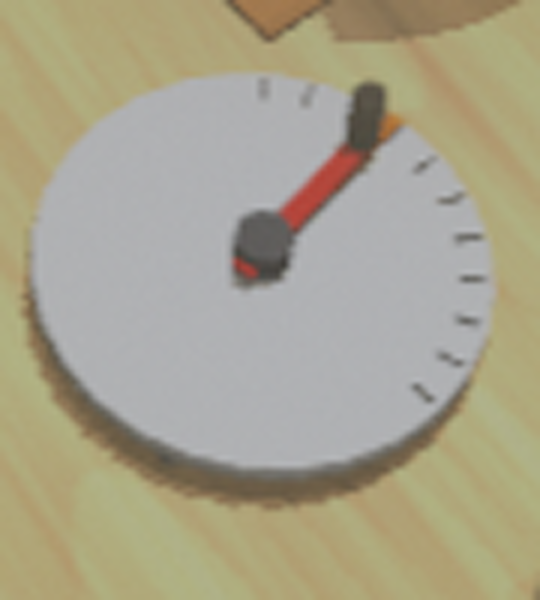

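The lever lies on the mark in both views: the top view has it 0.5° ahead, the scene view 0.6° behind. A last overall look before handing in.

```bash
python3 -c "
from m import *
g=grab('scene'); cv2.imwrite('pics/e1.png',cv2.resize(g['img'][:,:,::-1],(800,600)))"
```

```text
(no output)
```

View pics/e1.png

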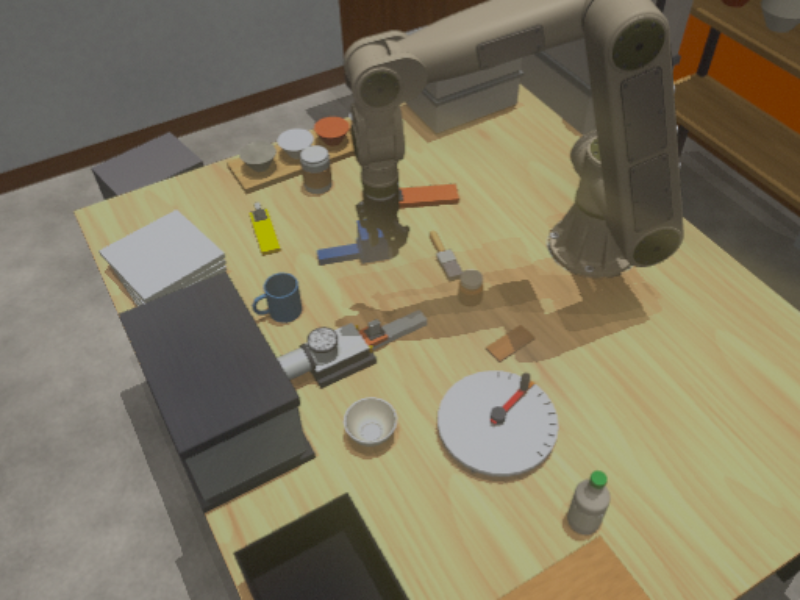

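The picture shows the slab home at (375,330), the lever on the mark at (512,398), and the mug, bowl, jar, bottle, tin, rib and brush where they were. The arm is clear of everything.

```bash
python3 -c "
from bench import workorder
print(workorder.job_done())"
```

```text
the job is handed in; nothing more can be done
None
```

The job is handed in, at about 30 s of the 72 s allowed. The damper slab is fully home in the flue slot, and after that I swung the red lever onto the orange mark.

- **Slab:** I drew it out of the blue rack by the blade, laid it on the flue rail and started its nose into the slot. Then I re-gripped the tab and pushed until it stopped. The stop came at the expected depth, with the wrist force rising to about 32 N along the slot. The top view then showed about 107 mm of bare rail, which matches 48 mm of tail left outside.
- **Lever:** The last images put it within about 0.6° of the mark. The two cameras disagree on the sign: the top view has it 0.5° past the mark, the scene view 0.6° short. The line fitted to the little of the stripe still visible in the scene view was poor (24.9° against about 17°), so I set it aside.
- **Surroundings:** In the last picture the pots, jars, tools and look-alikes stand where they were, and the arm is clear of everything.
- **Other events:** My first move call was refused because rows left out some keys; the arm did not move. The nose also touched the right cheek at about 3.5 N, and I corrected it by 1.5 mm.

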